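# Close the heated test tube: turn the end plate onto its studs and fit the right sleeve

## Robot

A 6-joint arm with a two-finger parallel gripper is mounted at the origin on the work surface. World frame = base frame: x ahead of the robot, y to its left, z up, the work surface at z = 0. Lengths are in mm, angles in rad, forces in N, time in s.
With the tool pointing down it reaches from about 425 to 1125 mm from the base axis. Payload 14.9 kg.
Tool frame: the origin (TCP) lies midway between the tips of the shut fingers; the grasp point (between the pads) lies 19 mm behind it (r.hold_point_z is the distance from the TCP to the grasp point, in mm); z points along the fingers, y is the line along which they close (so a half turn about z gives the same grasp; the last joint's range is limited). The gripper opens to 91 mm and grips with 3 to 60 N. Pads are 32 mm wide; open, the fingers measure 118 mm over their backs; the gripper's body (76 mm by 178 mm) begins 60 mm behind the grasp point.
Start: joints at [1.248, 0.379, 1.734, -0, 1.028, -0.033], TCP at [200.039, 670.822, 190.532] pointing down, gripper open.
Joint ranges: [-2.77, 2.77], [-0.74, 2.19], [0, 2.66], [-1.06, 4.2], [0.31, 2.87], [-3.08, 3.08]. Speed limits (rad/s): [1.89, 1.89, 2.39, 3.14, 3.14, 3.14].

## Interface

Orientations are given as a unit quaternion [x, y, z, w].
In Python, from station import get_obs, get_image, calibration, job, r gives the robot as it stands.
- The arm moves only by the tool drive_tool, never from a script. Its argument "targets" is a list of rows, each a list of 3 entries, a list of its own where there are three numbers: the finger opening in m, from 0 to 0.0912, then the shift along the tool's x, y, z in m, then the turn about the tool's z in rad. A call has 1 to 5 rows; each row is the pose to reach, as a shift and turn from the pose commanded when the call began, along the tool's axes at that moment; what a row does not reach only later rows make up. A row lasts 1/10 s, in which the tool goes at most 50 mm and 8.59 degrees, less where a joint would pass 70% of its speed; a pose out of reach is approached as far as the arm can. A call with a gripper value outside its range is refused whole. The fingers move at their own pace and stop on an object; "force" is the grip in N (left out, the last holds). Time passes only in rows, so rows that repeat a pose let the fingers close. It gives the time, the measured TCP pose, the force, the opening and the grip force at its end, in the units of the state.
- get_obs(): the state, without advancing time (a new reading comes with each control period).
- get_image(name): name is "side" or "top"; returns the picture (384x512x3 uint8, blue, green, red); there is no depth.
- calibration(name): a dict with "mtx" (3x3 intrinsics, pixels), "rvec" (rotation vector, rad) and "tvec" (3), from world to camera coordinates, as OpenCV has them. Camera axes: x right, y down, z forward; pixel columns grow to the right and rows downward; lengths in mm; the calibration is good to about 2 mm. A picture is of the moment at which its call begins. calibration takes no time and is no camera call.
- job.sign_off(): hands the job in; it is judged then, once.
The state is a dict: "clock": time; "joint_pos": joint angles; "dq": joint speeds; "tau": joint torques, N m; "ee_pos": TCP position; "orientation": TCP orientation; "ft_force": force on the tool from outside, world axes, zero at the start; "torque": the same for the moment, N m; "finger_gap": opening from 0.0 (shut) to 1.0 (fully open); "grasp_force": force on a finger pad.
Only numpy, scipy, OpenCV 4.12 (cv2) and the standard library are available. Lean on these libraries where they do the work, as an engineer would, in place of code of your own. Each camera call takes 0.05 s, during which the arm holds its last target. There are 200 camera calls.

## Task

Pick up the round end plate by its stem, turn it so that its three holes line up with the three studs on the heated tube's flange, and slide it down until it lies flat on the flange. Then find which of the two steel sleeves goes over the stem: leave that one fully down against the plate, and put the one that does not go over into the grey scrap tray. Leave the stone, the relay and the breadboard where they are.

Things in the scene. Friction and masses are not known exactly. Their poses are not given: they have to be found in the camera images.
- stud_face (a point): Fixed rig: upright steel tube stub with band heater on a round 140 mm foot, ending in a 110 mm round flange with three upright studs. The point is the centre of the flange's flat upper face, 70 mm above the bench; z up, x points to one stud. Studs: 8 mm diameter, 16 mm high, last 5 mm tapered to 4 mm, on a 43 mm radius, 120 degrees apart. Any of the three turns of the plate will do.
- stem (a point): Loose round grey metal end plate flat on the bench, 110 mm diameter, 8 mm thick, 0.32 kg; three 11 mm through holes on a 43 mm radius, 120 degrees apart, the first on x; upright round metal stem at its centre, 14 mm diameter, 58 mm tall, top 10 mm tapered to 6 mm. The point is on the stem's axis, 30 mm above the plate's upper face (a good place to grip); z up. Once seated, studs stand 8 mm proud of it.
- sleeve_p_mid (a point): Bright steel sleeve standing upright: 32 mm outside diameter, 45 mm tall, open at both ends, about 0.1 kg. The point is its centre, half-way up; z along its bore. One of the two sleeves has a 16.5 mm bore and slides over the 14 mm stem, the other a 12 mm bore and stops on the stem's tapered tip, about 50 mm above the plate. Which is which is not told.
- sleeve_q_mid (a point): The other bright steel sleeve standing upright: 32 mm outside diameter, 45 mm tall, open at both ends, about 0.1 kg. The point is its centre, half-way up; z along its bore. One of the two sleeves has a 16.5 mm bore and slides over the 14 mm stem, the other a 12 mm bore and stops on the stem's tapered tip, about 50 mm above the plate. Which is which is not told.
- tray_in (a point): Fixed grey plastic scrap tray, open on top, 110 x 110 mm outside, walls 4 mm thick and 30 mm high. The point is the centre of its inner floor, 4 mm above the bench; x and y along its sides.
- stone_mid (a point): Bystander: rounded grey stone, 92 mm across, 57 mm high; the point is its centre. Leave alone.
- relay_mid (a point): Bystander: white relay block, 45 x 60 x 21 mm; the point is its centre. Leave alone.
- breadboard_mid (a point): Bystander: white breadboard, 55 x 165 x 10 mm; the point is its centre. Leave alone.

How it is judged (in metres and radians):
On the way, in this order (a step that is already met when the one before it is completed fails the run):
1. the end plate lies flat on the flange, over its studs (horizontal distance between stem and stud_face below 0.004 m and z of stem in the frame of stud_face below 0.041 m and angle between stem's own z axis and vertical below 0.04 rad), for 0.2 s.
2. a sleeve is fully down on the stem of the seated plate (all of step 1 and ((horizontal distance between sleeve_p_mid and stem below 0.004 m and z of sleeve_p_mid in the frame of stem between -0.01 and -0.0045 m) or (horizontal distance between sleeve_q_mid and stem below 0.004 m and z of sleeve_q_mid in the frame of stem between -0.01 and -0.0045 m))), for 0.2 s.
At the end, for the whole second after the job is handed in: Plate flat on the flange over its studs (within 4 mm of centre, 3 mm of home height, 0.04 rad of level); one sleeve over the stem, down within 3 mm of the plate; the other inside the scrap tray, its centre within 45 mm of the tray's centre along each side (all of step 1 and ((horizontal distance between sleeve_p_mid and stem below 0.004 m and z of sleeve_p_mid in the frame of stem between -0.01 and -0.0045 m and x of sleeve_q_mid in the frame of tray_in between -0.045 and 0.045 m and y of sleeve_q_mid in the frame of tray_in between -0.045 and 0.045 m and z of sleeve_q_mid in the frame of tray_in between 0.005 and 0.028 m) or (horizontal distance between sleeve_q_mid and stem below 0.004 m and z of sleeve_q_mid in the frame of stem between -0.01 and -0.0045 m and x of sleeve_p_mid in the frame of tray_in between -0.045 and 0.045 m and y of sleeve_p_mid in the frame of tray_in between -0.045 and 0.045 m and z of sleeve_p_mid in the frame of tray_in between 0.005 and 0.028 m))); the robot touches nothing.
It fails at once if the stone is moved by more than 25 mm (distance of stone_mid from where it was at the start of the episode above 0.025 m).
It fails at once if the relay is moved by more than 25 mm (distance of relay_mid from where it was at the start of the episode above 0.025 m).
It fails at once if the breadboard is moved by more than 25 mm (distance of breadboard_mid from where it was at the start of the episode above 0.025 m).
It also fails if it takes over 72 s, if anything falls off the work surface, if the arm or the gripper's body presses on something with over 40 N, if the wrist force passes 120 N, or if a joint passes its speed limit or range.

## Working session

There is one attempt and no reset: what is moved stays moved. The work goes in short steps, Python scripts to look and compute and a tool call to move; the robot and the scene stay as the last step left them, time stands still between calls to the robot, and variables do not carry over. Pictures are saved under pics/ and viewed, at most 12 in all, crops included, and the job is handed in when it is done.

Besides the shell and the picture viewer there is one more tool, called after ">>>" as name([rows], argument=value, ...), one row to a line, values as JSON. drive_tool: Moves the arm, as the interface text tells. Its arguments: {"type":"object","properties":{"targets":{"type":"array"},"force":{"type":"number"}},"required":["targets"]}

```bash
ls; mkdir -p pics
python3 - <<'E'
from station import *
import cv2,numpy as np
for n in("top","side"):
    im=get_image(n); cv2.imwrite(f"pics/{n}0.png",im)
    c=calibration(n);R=cv2.Rodrigues(np.array(c["rvec"],float))[0]
    print(n,np.round(c["mtx"],1).tolist(),(-R.T@np.array(c["tvec"]).ravel()).round(0),R.round(2).tolist())
print(get_obs(),r.hold_point_z)
E
```

```text
pics
top [[397.3, 0.0, 254.4], [0.0, 397.3, 186.9], [0.0, 0.0, 1.0]] [ 547.  -29. 1295.] [[0.02, -1.0, 0.0], [-1.0, -0.02, -0.04], [0.04, -0.0, -1.0]]
side [[359.5, 0.0, 256.2], [0.0, 359.5, 187.6], [0.0, 0.0, 1.0]] [ 125. -589.  702.] [[0.77, -0.64, 0.01], [-0.4, -0.49, -0.78], [0.5, 0.59, -0.63]]
{'clock': 0.1, 'joint_pos': array([ 1.24771718e+00,  3.79399460e-01,  1.73467983e+00, -5.66044628e-07,
        1.02849150e+00, -3.32665389e-02]), 'dq': array([ 0.0002174 , -0.0020677 , -0.00071727,  0.00129189,  0.00272435,
        0.00132082]), 'tau': array([-1.38386280e-03, -7.65032172e+01, -4.35291231e+01,  6.50850870e-02,
        3.99003248e-02, -7.19397849e-05]), 'ee_pos': array([199.91109206, 670.47599443, 189.94462428]), 'orientation': array([ 1.44399554e-01,  9.89519343e-01, -4.81370590e-04, -8.64401751e-05]), 'ft_force': array([ 0.0413582 , -0.11454538,  0.0118095 ]), 'torque': array([ 0.00749256,  0.03014506, -0.01224141]), 'grasp_force': 0.0, 'finger_gap': 1.0033877833651397} 18.8
```

View pics/top0.png

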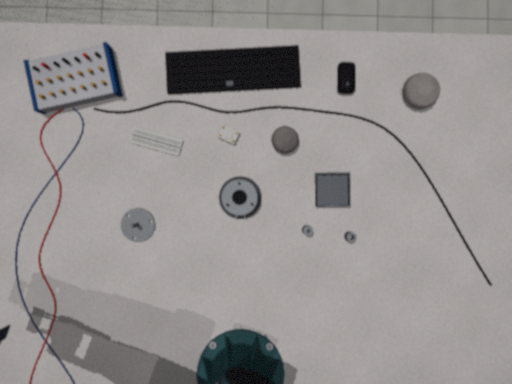

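View pics/side0.png

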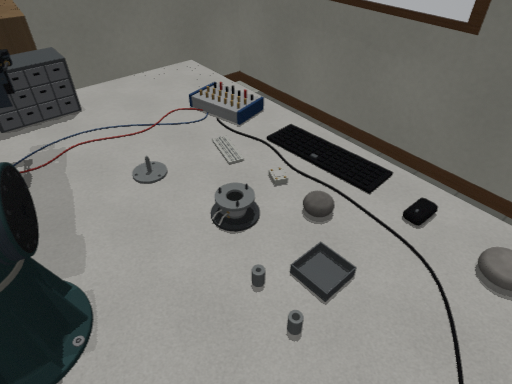

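The top picture shows the plate near (138,225), the flange near (240,197), the tray at (333,190) and the sleeves at (308,230) and (350,237). In the side view the plate is near (150,170), the flange at (235,197) and the sleeves at (258,275) and (295,322). Next I'll look closer with averaged frames.

```bash
cat > h.py <<'E'
from station import *
import cv2,numpy as np
def avg(n,k=6): return np.mean([get_image(n).astype(float) for _ in range(k)],0).astype(np.uint8)
def cam(n):
    c=calibration(n);return np.array(c["mtx"],float),np.array(c["rvec"],float).ravel(),np.array(c["tvec"],float).ravel()
def ray(n,uv,z):
    K,rv,t=cam(n);R=cv2.Rodrigues(rv)[0];C=-R.T@t
    d=R.T@np.linalg.inv(K)@np.array([uv[0],uv[1],1.]);return (C+d*(z-C[2])/d[2])[:2]
def proj(n,P):
    K,rv,t=cam(n);return cv2.projectPoints(np.array(P,float).reshape(-1,3),rv,t,K,None)[0].reshape(-1,2)
def crop(im,c,w,s): 
    u,v=c;p=im[v-w//2:v+w//2,u-w//2:u+w//2];return cv2.resize(p,(s,s),interpolation=cv2.INTER_CUBIC)
E
python3 - <<'E'
from h import *
t=avg("top");s=avg("side");cv2.imwrite("pics/ta.png",t);cv2.imwrite("pics/sa.png",s)
g=[[crop(t,(138,225),48,260),crop(t,(240,197),48,260),crop(t,(329,232),60,260)],
   [crop(s,(150,168),48,260),crop(s,(235,202),60,260),crop(s,(277,299),74,260)]]
cv2.imwrite("pics/g.png",np.vstack([np.hstack(x) for x in g]))
# flat disc circles
G=cv2.cvtColor(t,cv2.COLOR_BGR2GRAY)
for nm,(u,v) in dict(plate=(138,225),fl=(240,197),sa=(308,230),sb=(350,237),bg=(200,240),tray=(333,190)).items(): print(nm,t[v,u],G[v-3:v+4,u-3:u+4].mean())
E
```

```text
plate [59 58 56] 86.93877551020408
fl [26 27 23] 24.6734693877551
sa [79 77 78] 109.79591836734694
sb [115 114 116] 99.61224489795919
bg [163 164 168] 165.0612244897959
tray [98 92 90] 91.24489795918367
```

View pics/g.png

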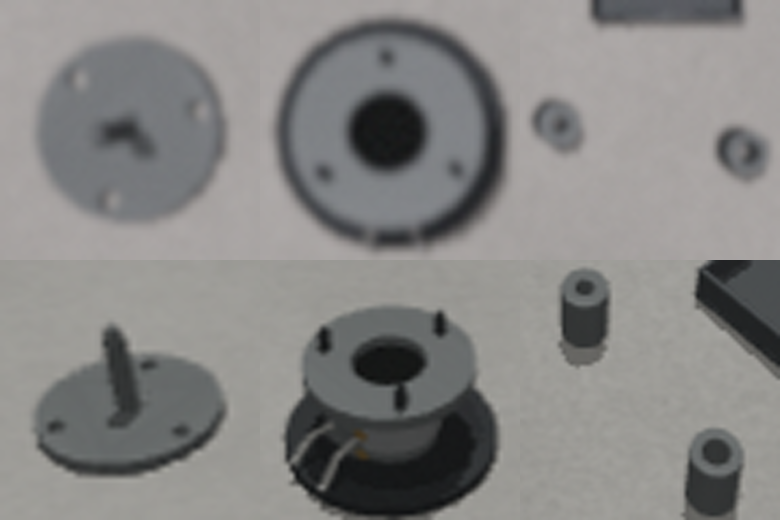

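The crops show the plate's holes in the top view near (128.4,215.8), (151.1,221.3) and (134.3,238.3), and the studs near (239.3,183.5), (227.8,204.8) and (252.2,204.2). The right-hand sleeve (top 350,237; side 295,322) has clearly the larger bore, about 0.54 of its diameter against 0.42.

```bash
cat > m.py <<'E'
from h import *
t=cv2.imread("pics/ta.png",0);s=cv2.imread("pics/sa.png",0)
def blob(im,c,w,sgn,sc=8):
    u,v=int(round(c[0])),int(round(c[1]));p=im[v-w:v+w+1,u-w:u+w+1].astype(float)*sgn
    q=p-np.percentile(p,50);q[q<q.max()*.3]=0
    y,x=np.mgrid[v-w:v+w+1,u-w:u+w+1];return (q*x).sum()/q.sum(),(q*y).sum()/q.sum()
def tri(pts):
    pts=np.array(pts);c=pts.mean(0);d=pts-c
    th=np.arctan2(d[:,1],d[:,0]);return c.round(1),np.linalg.norm(d,axis=1).round(1),np.degrees(np.angle(np.exp(3j*th).mean())/3).round(1),np.degrees(th).round(1)
def rnd(im,c,w,lo,hi,n,z):
    m=cv2.inRange(im,lo,hi);k=np.zeros_like(m);cv2.circle(k,c,w,255,-1);m&=k
    cs=cv2.findContours(m,cv2.RETR_EXTERNAL,cv2.CHAIN_APPROX_NONE)[0];q=max(cs,key=cv2.contourArea)
    P=np.array([ray(n,x,z) for x in q.reshape(-1,2)],np.float32);(a,b),ra=cv2.minEnclosingCircle(P)
    e=cv2.fitEllipse(P);return np.round(e[0],1),np.round(e[1],1)
if __name__=="__main__":
    H=[blob(t,c,4,1) for c in[(128.4,215.8),(151.1,221.3),(134.3,238.3)]]
    print("holes",np.round(H,1).tolist(),tri([ray("top",x,6) for x in H]))
    Hs=[(133.4,198.6-144+144-0)] 
    S=[blob(t,c,3,-1) for c in[(239.3,183.5),(227.8,204.8),(252.2,204.2)]]
    print("studs",np.round(S,1).tolist(),tri([ray("top",x,80) for x in S]))
    print("plate top",rnd(t,(138,225),22,0,145,"top",8))
    print("flange",rnd(t,(240,197),24,100,145,"top",70))
    # side view: holes and studs tops from crop readings
    o=lambda c,w,sc,p:(c[0]-w/2+p[0]*w/sc-.5,c[1]-w/2+p[1]*w/sc-.5)
    print("side holes",tri([ray("side",o((150,168),48,260,p),8) for p in[(57,167),(149,105),(180,172)]]))
    print("side stud tops",tri([ray("side",o((235,202),60,260,p),86) for p in[(323-260,326-260),(439-260,311-260),(401-260,386-260)]]))
    for n,p in dict(A=(584-520,286-260),B=(716-520,451-260)).items():
        print(n,"side",ray("side",o((277,299),74,260,p),45).round(1))
    for n,p in dict(A=(561-520,125),B=(741-520,155)).items():
        print(n,"top",ray("top",o((329,232),60,260,p),45).round(1))
    m=cv2.inRange(t,60,130);k=np.zeros_like(m);k[165:215,308:358]=255;q=max(cv2.findContours(m&k,0,1)[0],key=cv2.contourArea)
    R=cv2.minAreaRect(np.array([ray("top",x,30) for x in q.reshape(-1,2)],np.float32));print("tray",R)
    for n,c in dict(stone=(285,140),relay=(230,135)).items():print(n,ray("top",c,25).round())
    print("stem tip side",ray("side",o((150,168),48,260,(110,66)),64).round(1))
E
python3 m.py
```

```text
holes [[126.1, 213.6], [154.0, 219.3], [132.9, 241.2]] (array([465.4, 343.7]), array([52.1, 55.3, 55.1]), np.float64(47.9), array([ 48.1, -70.3, 166. ]))
studs [[238.9, 183.0], [227.3, 204.7], [253.3, 205.2]] (array([560. ,  13.3]), array([44.7, 44. , 47.1]), np.float64(2.7), array([   5. ,  120.9, -117.8]))
plate top (array([465.9, 342.4]), array([108.5, 112.6]))
flange (array([560.4,  12.9]), array([131.8, 137.5]))
side holes (array([465.2, 346.5]), array([42.6, 43.8, 42.8]), np.float64(46.9), array([167.7,  47.1, -74. ]))
side stud tops (array([561.8,  18. ]), array([43.4, 42.9, 44.2]), np.float64(2.8), array([ 121.8,    3.3, -116.8]))
A side [ 462.5 -199.4]
B side [ 445.2 -337.3]
A top [ 463.1 -201.6]
B top [ 444.7 -332.2]
tray ((593.7030639648438, -278.0230407714844), (111.5538101196289, 114.95305633544922), 1.402569055557251)
stone [ 749. -125.]
relay [761.  52.]
stem tip side [466.2 350.3]
```

```bash
cat >> h.py <<'E'
def go(x,y,z,yaw):
    "shift in tool axes (mm) and tool turn to bring TCP to x,y,z with tool x at world yaw (deg)"
    from scipy.spatial.transform import Rotation as Q
    o=get_obs();M=Q.from_quat(o["orientation"]).as_matrix();y0=np.degrees(np.arctan2(M[1,0],M[0,0]))
    dy=(yaw-y0+180)%360-180
    print("at",o["clock"].__round__(2),o["ee_pos"].round(1),"yaw",y0.round(2),"tilt",np.degrees(np.arccos(-M[2,2])).round(2),"j6",o["joint_pos"][5].round(2),"F",o["ft_force"].round(1),"gap",round(o["finger_gap"]*91.2,1))
    print("shift mm",(M.T@(np.array([x,y,z])-o["ee_pos"])).round(1),"turn",(-np.radians(dy)).round(3))
E
python3 -c "
from h import *
go(466,344,120,134.2)"
```

```text
at 0.7 [200.  670.8 190.5] yaw 163.4 tilt 0.0 j6 -0.03 F [ 1.   1.  -0.1] gap 91.4
shift mm [-348.3 -237.2   70.5] turn 0.51
```

>>> drive_tool([
  [0.06, [-0.348, -0.237, 0.0705], 0.51],
  [0.06, [-0.348, -0.237, 0.0705], 0.51],
  [0.06, [-0.348, -0.237, 0.0705], 0.51],
  [0.06, [-0.348, -0.237, 0.0705], 0.51],
  [0.06, [-0.348, -0.237, 0.0705], 0.51],
])

```text
clock: 1.2
ee_pos: [356.6, 478.1, 149.2]
orientation: [0.39, 0.921, 0.0, 0.0]
ft_force: [1.6, 1.0, -0.3]
finger_gap: 0.654
grasp_force: 0.0
```

```bash
python3 -c "
from h import *
go(466,344,120,134.2)"
```

```text
at 1.2 [356.6 478.1 149.2] yaw 134.06 tilt 0.03 j6 0.12 F [ 1.6  1.  -0.3] gap 59.6
shift mm [-172.4  -14.6   29.2] turn -0.002
```

>>> drive_tool([
  [0.06, [-0.172, -0.0145, 0.029], 0],
  [0.06, [-0.172, -0.0145, 0.029], 0],
  [0.06, [-0.172, -0.0145, 0.029], 0],
  [0.06, [-0.172, -0.0145, 0.029], 0],
  [0.06, [-0.172, -0.0145, 0.029], 0],
])

```text
clock: 1.7
ee_pos: [466.7, 343.7, 119.8]
orientation: [0.391, 0.92, -0.0, -0.0]
ft_force: [0.9, 0.5, -0.0]
finger_gap: 0.661
grasp_force: 0.0
```

```bash
python3 -c "
from h import *
s=avg('side',4);t=avg('top',2)
cv2.imwrite('pics/p1.png',np.hstack([crop(s,(150,150),80,400),crop(t,(138,225),60,400)]))
go(466,344,19,134.2);print(proj('side',[466,344,38]),proj('side',[466,344,66]))"
```

```text
at 2.0 [464.6 347.  120.5] yaw 134.25 tilt 0.02 j6 -0.17 F [ 0.5 -0.6  0.2] gap 60.3
shift mm [ -3.1  -1.2 101.5] turn 0.001
[[148.18857501 163.38176468]] [[146.55541557 156.05911741]]
```

View pics/p1.png

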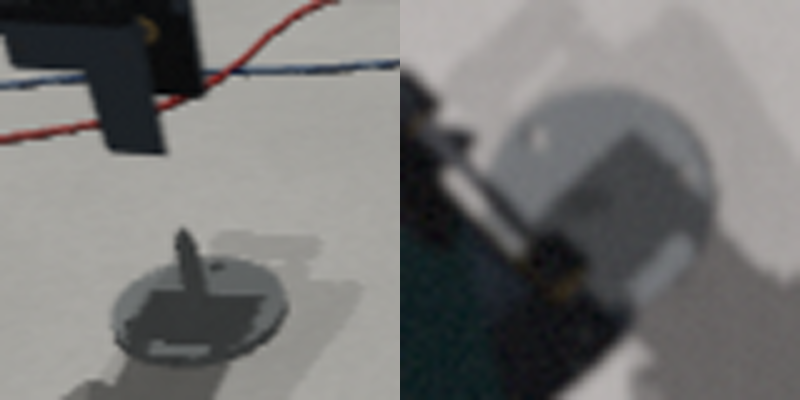

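The side crop shows the stem tip at about (146.6,156.0) in the full picture. That matches the projection of (466,344,66), and the open fingers are above it. Descending now.

>>> drive_tool([
  [0.06, [-0.003, -0.001, 0.04], 0],
  [0.06, [-0.003, -0.001, 0.08], 0],
  [0.06, [-0.003, -0.001, 0.1015], 0],
  [0.06, [-0.003, -0.001, 0.1015], 0],
  [0.0, [-0.003, -0.001, 0.1015], 0],
], force=30)

```text
clock: 2.5
ee_pos: [466.4, 343.9, 19.3]
orientation: [0.389, 0.921, -0.0, -0.0]
ft_force: [0.2, 0.1, -0.2]
finger_gap: 0.597
grasp_force: 0.0
```

>>> drive_tool([
  [0, [0, 0, 0], 0],
  [0, [0, 0, 0], 0],
  [0, [0, 0, 0], 0],
  [0, [0, 0, 0], 0],
  [0, [0, 0, 0], 0],
])

```text
clock: 3.0
ee_pos: [466.6, 343.3, 19.0]
orientation: [0.389, 0.921, 0.0, 0.0]
ft_force: [0.2, -0.7, -0.6]
finger_gap: 0.162
grasp_force: 0.0
```

```bash
python3 -c "
from h import *
go(466,344,130,90)"
```

```text
at 3.0 [466.6 343.3  19. ] yaw 134.17 tilt 0.02 j6 -0.18 F [ 0.2 -0.7 -0.6] gap 14.7
shift mm [ 9.00e-01  1.00e-01 -1.11e+02] turn 0.771
```

>>> drive_tool([
  [0, [0, 0, 0], 0],
  [0, [0, 0, 0], 0],
  [0, [0, 0, -0.02], 0],
  [0, [0, 0, -0.06], 0],
  [0, [0, 0, -0.1], 0],
])

```text
clock: 3.5
ee_pos: [465.7, 342.7, 119.0]
orientation: [0.389, 0.921, -0.001, -0.001]
ft_force: [0.7, 0.6, -3.0]
finger_gap: 0.141
grasp_force: 30.0
```

```bash
python3 -c "
from h import *
get_image('top');get_image('top');go(561,15,135,90);print(get_obs()['grasp_force'])"
```

```text
at 3.6 [468.9 344.8 123.4] yaw 134.17 tilt 0.4 j6 -0.18 F [ 1.6  0.2 -3.9] gap 13.0
shift mm [-300.8 -163.7  -12.4] turn 0.771
29.997466765344143
```

>>> drive_tool([
  [0, [-0.03, -0.017, -0.012], 0.14],
  [0, [-0.07, -0.042, -0.012], 0.28],
  [0, [-0.11, -0.065, -0.012], 0.42],
  [0, [-0.15, -0.085, -0.012], 0.56],
  [0, [-0.17, -0.095, -0.012], 0.7],
])

```text
clock: 4.1
ee_pos: [516.6, 152.2, 129.7]
orientation: [0.684, 0.729, -0.001, -0.0]
ft_force: [0.5, 2.5, -3.1]
finger_gap: 0.144
grasp_force: 30.0
```

>>> drive_tool([
  [0, [0, 0, 0], 0.071],
  [0, [0, 0, 0], 0.071],
])

```text
clock: 4.3
ee_pos: [516.4, 154.3, 129.7]
orientation: [0.708, 0.706, -0.001, -0.0]
ft_force: [0.0, 0.0, -3.4]
finger_gap: 0.138
grasp_force: 30.0
```

```bash
python3 -c "
from h import *
t=avg('top',5);s=avg('side',5);go(561,15,135,90)
e=get_obs()['ee_pos'];a=proj('top',e)[0].astype(int);b=proj('side',e)[0].astype(int);print(a,b)
cv2.imwrite('pics/t2.png',t);cv2.imwrite('pics/s2.png',s)
cv2.imwrite('pics/p2.png',np.hstack([crop(t,a,60,400),crop(s,b,80,400)]))"
```

```text
at 4.8 [516.8 155.4 130.8] yaw 90.04 tilt 0.01 j6 0.25 F [-0.2 -0.4 -3.4] gap 12.5
shift mm [-140.4   44.1   -4.2] turn 0.001
[190 211] [190 159]
```

View pics/p2.png

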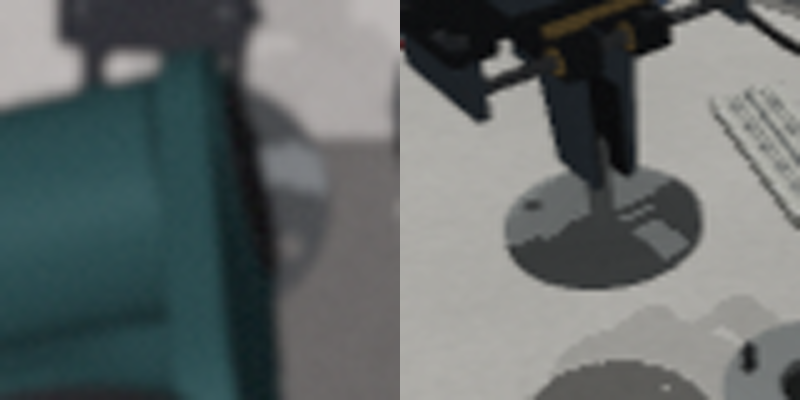

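The side crop shows the plate held level with one hole at about (176,159.5). The top view is blocked by the arm, so I'll fit rims from the side view only.

```bash
cat > rim.py <<'E'
from h import *
from scipy.optimize import least_squares
def rim(im,P,z,angs,lev,R=55,dark=True,rng=(40,72)):
    "edge along world radial directions on plane z from guess P; returns fitted centre (R fixed) and rms"
    E=[]
    for a in np.radians(angs):
        rr=np.arange(rng[0],rng[1],.25);X=np.c_[P[0]+rr*np.cos(a),P[1]+rr*np.sin(a),np.full(len(rr),z)]
        uv=proj("side",X).astype(np.float32);g=cv2.remap(im,uv[:,:1],uv[:,1:],cv2.INTER_LINEAR).ravel().astype(float)
        g=cv2.GaussianBlur(g[:,None],(1,9),0).ravel();d=np.diff(g);d=np.abs(d)
        i=d.argmax();E.append(X[i,:2])
    E=np.array(E);f=lambda p:np.hypot(*(E-p[:2]).T)-p[2]
    for k in (0,1):
        q=least_squares(f,[*P,R],loss="soft_l1",f_scale=.7)
    q2=least_squares(lambda p:f([*p,R]),P,loss="soft_l1",f_scale=.7)
    return q.x.round(1),q2.x.round(1),np.abs(f(q.x)).round(1)
if __name__=="__main__":
    s0=cv2.imread("pics/sa.png",0);s2=cv2.imread("pics/s2.png",0)
    v=np.degrees(np.arctan2(-589-150,125-516))  # direction to camera
    print("cam dir",v)
    zb=130.8-19
    print("plate bottom rim",*rim(s2,(516.8,155.4),zb,np.arange(v-75,v+76,10),0))
    print("plate hole",ray("side",(176.1,159.3),zb+8))
    v2=np.degrees(np.arctan2(-589-15,125-561))
    print("flange top far rim",*rim(s0,(561,17),70,np.arange(v2+100,v2+261,10),0))
    print("rest plate bottom rim",*rim(s0,(466,344),0,np.arange(v-75,v+76,10),0))
E
python3 rim.py
```

```text
cam dir -117.8830201222717
plate bottom rim [516.4 158.6  53.6] [517.2 160.2] [0.1 0.3 0.1 0.4 0.7 0.1 0.2 0.5 1.  0.2 0.4 0.2 0.1 0.5 0.3 0.1]
plate hole [494.12160334 197.42142171]
flange top far rim [562.7  18.1  53.4] [561.6  16.3] [ 0.6  1.3  0.1 14.4  3.   1.4  0.2  0.9  2.8  0.9  0.8  1.1  0.4  0.5
  0.7  7.6  0.5]
rest plate bottom rim [464.  345.4  54.6] [464.3 345.8] [0.1 0.9 0.1 0.1 0.5 0.2 1.3 1.3 2.6 0.4 1.5 0.5 0.7 0.5 0.6 1. ]
```

>>> drive_tool([
  [0, [-0.045, 0.015, 0], -0.017],
  [0, [-0.09, 0.03, 0], -0.017],
  [0, [-0.125, 0.04, 0], -0.017],
  [0, [-0.142, 0.045, 0], -0.017],
  [0, [-0.142, 0.045, 0.02], -0.017],
])

```text
clock: 5.3
ee_pos: [564.4, 11.0, 112.7]
orientation: [0.702, 0.712, 0.002, 0.002]
ft_force: [0.3, 1.6, -2.8]
finger_gap: 0.139
grasp_force: 30.0
```

```bash
cat > look.py <<'E'
from rim import *
import sys
s=avg('side',5);cv2.imwrite('pics/s3.png',s);g=cv2.cvtColor(s,cv2.COLOR_BGR2GRAY);e=get_obs()['ee_pos'];go(562,13.3,98,91)
v=np.degrees(np.arctan2(-604,-436));zb=e[2]-19
print("bottom rim",*rim(g,(e[0],e[1]+4),zb,np.arange(v-75,v+76,10),0))
print("expected hole px at yaw 2.75:",[proj('side',[561.7+43*np.cos(a),17.6+43*np.sin(a),zb+8]).round(1).tolist() for a in np.radians([2.75,122.75,242.75])])
b=proj('side',e)[0].astype(int);print(b);cv2.imwrite('pics/p3.png',crop(s,b+[0,12],64,576))
E
python3 look.py
```

```text
at 5.55 [561.9  13.5 111.2] yaw 91.01 tilt 0.0 j6 -0.04 F [-0.  -0.2 -3. ] gap 12.7
shift mm [-0.2  0.1 13.2] turn 0.0
bottom rim [568.5  27.1  62.2] [562.6  19.8] [ 1.7  0.1  8.1 17.   9.2  1.4  0.8  9.2 19.3 10.1  4.4  0.5 16.5  9.2
  0.   3.9]
expected hole px at yaw 2.75: [[[245.9, 179.3]], [[218.8, 182.9]], [[236.7, 196.3]]]
[234 183]
```

View pics/p3.png

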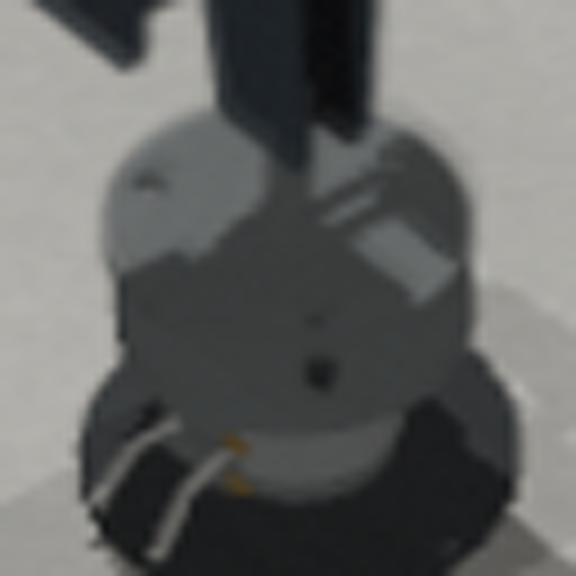

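The side crop shows the left hole at about (218.3,182.5), where (218.8,182.9) was expected. The front stud is still visible below the plate. I'll lower it gently and watch the force.

>>> drive_tool([
  [0, [0, 0, 0.004], 0],
  [0, [0, 0, 0.007], 0],
  [0, [0, 0, 0.009], 0],
  [0, [0, 0, 0.011], 0],
  [0, [0, 0, 0.011], 0],
])

```text
clock: 6.05
ee_pos: [561.8, 13.1, 99.5]
orientation: [0.701, 0.713, -0.0, 0.0]
ft_force: [0.4, -0.4, -2.9]
finger_gap: 0.14
grasp_force: 30.0
```

>>> drive_tool([
  [0, [0, 0, 0.002], 0],
  [0, [0, 0, 0.004], 0],
  [0, [0, 0, 0.006], 0],
  [0, [0, 0, 0.008], 0],
  [0, [0, 0, 0.008], 0],
])

```text
clock: 6.55
ee_pos: [561.7, 13.1, 91.5]
orientation: [0.701, 0.713, -0.0, -0.0]
ft_force: [1.0, -1.5, -3.0]
finger_gap: 0.143
grasp_force: 30.0
```

>>> drive_tool([
  [0, [0, 0, 0.001], 0],
  [0, [0, 0, 0.002], 0],
  [0, [0, 0, 0.0025], 0],
  [0, [0, 0, 0.003], 0],
  [0, [0, 0, 0.003], 0],
])

```text
clock: 7.05
ee_pos: [562.0, 13.6, 89.4]
orientation: [0.701, 0.713, 0.0, -0.0]
ft_force: [-4.3, 4.1, 9.6]
finger_gap: 0.141
grasp_force: 30.0
```

>>> drive_tool([
  [0.035, [0, 0, 0], 0],
  [0.035, [0, 0, 0], 0],
  [0.035, [0, 0, 0], 0],
  [0.035, [0, 0, -0.03], 0],
  [0.05, [0, 0, -0.08], 0],
])

```text
clock: 7.55
ee_pos: [559.8, 13.1, 167.0]
orientation: [0.701, 0.713, -0.002, -0.002]
ft_force: [-0.1, 0.0, 0.1]
finger_gap: 0.443
grasp_force: 0.0
```

>>> drive_tool([
  [0.05, [-0.05, 0, -0.02], 0],
  [0.05, [-0.1, -0.02, -0.02], 0],
  [0.05, [-0.15, -0.05, -0.02], 0],
  [0.05, [-0.2, -0.08, -0.02], 0],
  [0.05, [-0.25, -0.1, -0.02], 0],
])

```text
clock: 8.05
ee_pos: [475.6, -214.8, 188.9]
orientation: [0.701, 0.713, 0.0, 0.0]
ft_force: [0.9, -0.4, 0.1]
finger_gap: 0.546
grasp_force: 0.0
```

Run:
```python
from rim import *
t=avg('top',4);s=avg('side',4);cv2.imwrite('pics/t4.png',t);cv2.imwrite('pics/s4.png',s)
cv2.imwrite('pics/p4.png',np.hstack([crop(t,(240,197),48,400),crop(s,(238,185),64,400)]))
g=cv2.cvtColor(s,cv2.COLOR_BGR2GRAY);v=np.degrees(np.arctan2(-604,-436))
print("top rim far",*rim(g,(561.7,17.6),78,np.arange(v+100,v+261,10),0))
go(445,-334,130,90)
```

```text
top rim far [557.5   4.4  59.6] [560.9   9.7] [ 4.9  0.2 12.5  0.   5.5  0.2 15.1  8.5  5.5  1.9 19.   4.7 20.5  3.1
  0.3  2.2  2.2]
at 8.45 [ 477.5 -212.4  188.7] yaw 91.07 tilt 0.01 j6 -0.48 F [-0.1 -0.4 -0.2] gap 49.8
shift mm [-121.   -34.8   58.7] turn 0.019
```

View pics/p4.png

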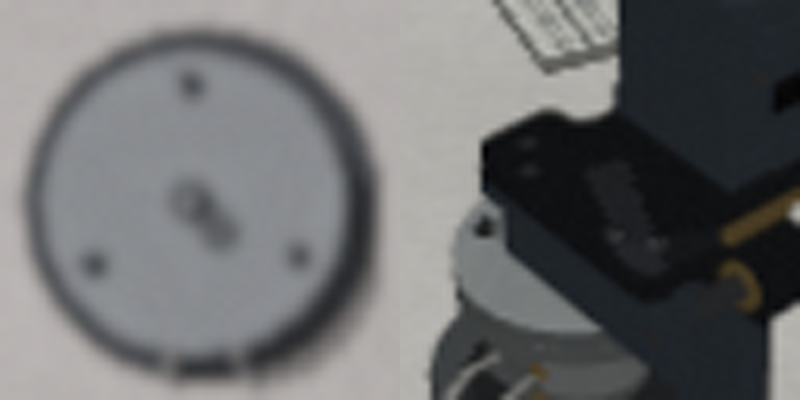

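The top crop shows the plate seated, with the three studs poking through its holes and the stem tip near (238.3,196.9). Next is sleeve B, the large-bore one. I'll grip it along world y so its y is known exactly.

>>> drive_tool([
  [0.07, [-0.03, -0.008, 0], 0.149],
  [0.07, [-0.06, -0.016, 0], 0.298],
  [0.07, [-0.09, -0.025, 0], 0.447],
  [0.07, [-0.121, -0.035, 0], 0.596],
  [0.07, [-0.121, -0.035, 0], 0.745],
])

```text
clock: 8.95
ee_pos: [444.2, -336.8, 188.8]
orientation: [0.914, 0.406, -0.0, 0.0]
ft_force: [-0.8, -0.4, 0.4]
finger_gap: 0.77
grasp_force: 0.0
```

>>> drive_tool([
  [0.07, [0, 0, 0.01], 0.149],
  [0.07, [0, 0, 0.02], 0.298],
  [0.07, [0, 0, 0.04], 0.447],
  [0.07, [0, 0, 0.06], 0.596],
  [0.07, [0, 0, 0.06], 0.745],
])

```text
clock: 9.45
ee_pos: [443.7, -333.0, 126.2]
orientation: [0.999, 0.047, -0.001, -0.001]
ft_force: [-0.5, 0.4, 0.3]
finger_gap: 0.767
grasp_force: 0.0
```

Run:
```python
from h import *
get_image('top');t=get_image('side');cv2.imwrite('pics/s5.png',t);cv2.imwrite('pics/p5.png',np.hstack([crop(t,(295,315),96,384),crop(t,(238,185),64,384)]))
go(445,-334.5,9,0)
print(proj('side',[[445,-334.5,45]]))
```

```text
at 9.55 [ 444.5 -333.9  128.1] yaw 5.55 tilt 0.07 j6 0.79 F [0.1 0.2 0.3] gap 69.9
shift mm [  0.5   0.7 119.1] turn 0.097
[[294.23095622 314.95194583]]
```

View pics/p5.png

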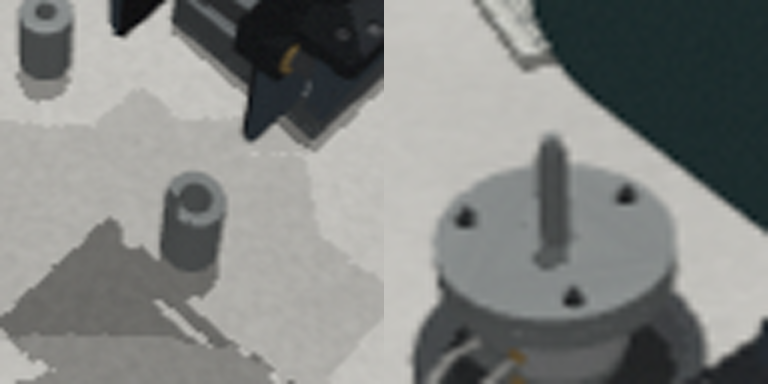

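The side crops show the plate seated over all three studs with the stem tip at about (233.5,175.6). Sleeve B's bore centre is at about (295.3,315.8), close to where it was predicted.

>>> drive_tool([
  [0.07, [0, 0, 0.04], 0.097],
  [0.07, [0, 0, 0.08], 0.097],
  [0.07, [0, 0, 0.105], 0.097],
  [0.07, [0, 0, 0.119], 0.097],
  [0.03, [0, 0, 0.119], 0.097],
], force=20)

```text
clock: 10.05
ee_pos: [443.9, -334.2, 8.7]
orientation: [1.0, 0.002, -0.001, -0.001]
ft_force: [-0.1, -0.4, 1.2]
finger_gap: 0.712
grasp_force: 0.0
```

>>> drive_tool([
  [0.03, [0, 0, 0], 0],
  [0.02, [0, 0, 0], 0],
  [0.02, [0, 0, 0], 0],
  [0.02, [0, 0, 0], 0],
  [0.02, [0, 0, 0], 0],
])

```text
clock: 10.55
ee_pos: [444.7, -335.6, 10.5]
orientation: [1.0, 0.001, 0.001, 0.001]
ft_force: [-0.2, -2.1, 6.5]
finger_gap: 0.349
grasp_force: 20.0
```

Run:
```python
from h import *
print("B side",ray('side',(295.25,315.75),45),"stem side",ray('side',(233.5,175.6),135),"stem top",ray('top',(238.3,196.9),136))
t=avg('top',3);s=avg('side',4);cv2.imwrite('pics/s6.png',s);cv2.imwrite('pics/p6.png',np.hstack([crop(s,(295,315),64,384),crop(t,(350,237),48,384)]))
go(562,16,200,0);print(get_obs()["grasp_force"])
```

```text
B side [ 445.32924607 -337.07990648] stem side [561.82062669  17.38295483] stem top [561.42229731  15.8683684 ]
at 10.9 [ 444.7 -335.6   10.5] yaw 0.05 tilt 0.09 j6 0.88 F [-0.5 -0.1  7.5] gap 32.0
shift mm [ 117.8 -351.3 -189.8] turn 0.001
19.972630240372382
```

View pics/p6.png

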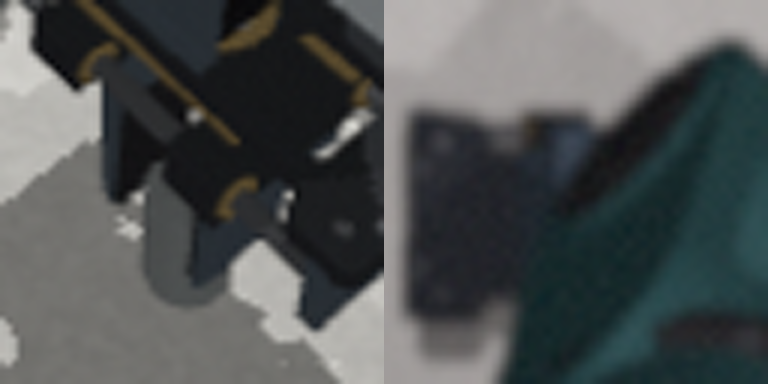

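Gripper holds sleeve B at 32.0 mm opening, 20 N. The crop shows the sleeve standing between the pads. Lifting and carrying it over the stem.

>>> drive_tool([
  [0.02, [0, 0, -0.04], 0],
  [0.02, [0, 0, -0.085], 0],
  [0.02, [0.01, -0.03, -0.12], 0],
  [0.02, [0.025, -0.075, -0.14], 0],
  [0.02, [0.04, -0.12, -0.161], 0],
])

```text
clock: 11.4
ee_pos: [483.0, -216.7, 170.7]
orientation: [1.0, -0.0, 0.0, 0.0]
ft_force: [0.7, -1.1, -2.0]
finger_gap: 0.349
grasp_force: 19.8
```

>>> drive_tool([
  [0.02, [0.015, -0.045, 0], 0],
  [0.02, [0.03, -0.09, 0], 0],
  [0.02, [0.045, -0.135, 0], 0],
  [0.02, [0.06, -0.18, 0], 0],
  [0.02, [0.07, -0.21, 0], 0],
])

```text
clock: 11.9
ee_pos: [553.0, -5.1, 169.4]
orientation: [1.0, 0.001, -0.0, -0.0]
ft_force: [0.4, -0.6, -1.0]
finger_gap: 0.348
grasp_force: 19.8
```

Run:
```python
from h import *
get_image('top');get_image('top');get_image('top');go(561.5,16.8,165,0);print(get_obs()["grasp_force"])
```

```text
at 12.05 [552.8  -6.3 169.2] yaw 0.21 tilt 0.03 j6 1.51 F [-0.6 -0.9 -1.6] gap 31.8
shift mm [  8.7 -23.    4.2] turn 0.004
19.848480398068205
```

>>> drive_tool([
  [0.02, [0.005, -0.012, 0], 0.004],
  [0.02, [0.0085, -0.023, 0], 0.004],
  [0.02, [0.0085, -0.023, 0.004], 0.004],
  [0.02, [0.0085, -0.023, 0.004], 0.004],
])

```text
clock: 12.45
ee_pos: [560.9, 15.0, 164.7]
orientation: [1.0, -0.002, -0.0, 0.0]
ft_force: [-0.5, -0.5, -1.8]
finger_gap: 0.349
grasp_force: 19.8
```

Run:
```python
from h import *
s=avg('side',4);e=get_obs()['ee_pos'];go(561.5,16.8,110,0)
b=proj('side',[*e[:2],140])[0].astype(int);print(b)
print("exp sleeve bottom centre & stem tip px",proj('side',[[e[0],e[1],e[2]-10.5],[562,17,136]]))
cv2.imwrite('pics/p7.png',crop(s,b,56,560))
```

```text
at 12.65 [561.2  14.8 165.4] yaw -0.21 tilt 0.01 j6 1.56 F [-0.1  0.1 -1. ] gap 31.7
shift mm [ 0.3 -2.  55.4] turn -0.004
[233 174]
exp sleeve bottom centre & stem tip px [[233.67669531 169.99254957]
 [233.631685   175.3361696 ]]
```

View pics/p7.png

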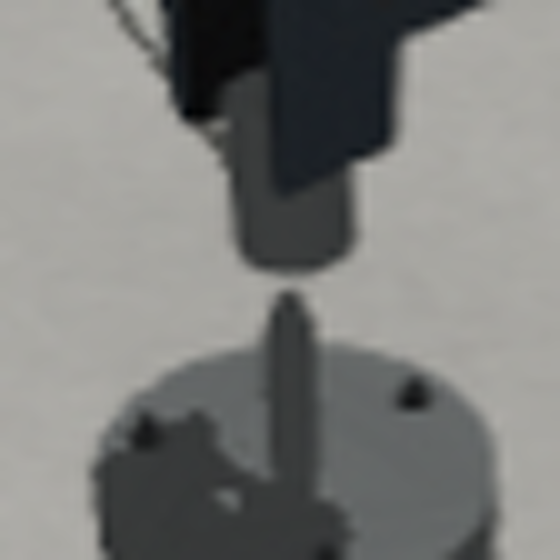

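The side crop shows the sleeve's bottom just above the stem tip, its centre about 0.7 px right of the stem (column 296 against 289 at 10x). The planned +2 mm in y corrects that.

>>> drive_tool([
  [0.02, [0, -0.0023, 0], -0.004],
  [0.02, [0, -0.0023, 0.008], -0.004],
  [0.02, [0, -0.0023, 0.018], -0.004],
  [0.02, [0, -0.0023, 0.024], -0.004],
  [0.02, [0, -0.0023, 0.028], -0.004],
])

```text
clock: 13.15
ee_pos: [560.9, 17.5, 136.3]
orientation: [1.0, 0.0, -0.001, -0.0]
ft_force: [-0.5, 2.3, 2.9]
finger_gap: 0.344
grasp_force: 19.8
```

>>> drive_tool([
  [0.02, [0, -0.0007, 0], 0],
  [0.02, [0, -0.0007, 0.005], 0],
  [0.02, [0, -0.0007, 0.01], 0],
  [0.02, [0, -0.0007, 0.014], 0],
  [0.02, [0, -0.0007, 0.014], 0],
])

```text
clock: 13.65
ee_pos: [561.0, 18.2, 122.7]
orientation: [1.0, 0.0, -0.0, -0.0]
ft_force: [-0.5, 0.6, -1.4]
finger_gap: 0.346
grasp_force: 19.8
```

Sliding freely past the taper at z 122.7, which confirms this is the wide bore.

>>> drive_tool([
  [0.02, [0, 0, 0.008], 0],
  [0.02, [0, 0, 0.016], 0],
  [0.02, [0, 0, 0.024], 0],
  [0.02, [0, 0, 0.03], 0],
  [0.02, [0, 0, 0.03], 0],
])

```text
clock: 14.15
ee_pos: [560.9, 18.1, 92.4]
orientation: [1.0, 0.0, -0.001, 0.0]
ft_force: [0.2, 0.4, -3.1]
finger_gap: 0.345
grasp_force: 19.7
```

>>> drive_tool([
  [0.02, [0, 0, 0.002], 0],
  [0.02, [0, 0, 0.003], 0],
  [0.02, [0, 0, 0.004], 0],
  [0.02, [0, 0, 0.004], 0],
])

```text
clock: 14.55
ee_pos: [561.6, 18.0, 89.8]
orientation: [1.0, 0.0, 0.0, 0.0]
ft_force: [-1.6, -1.6, 3.7]
finger_gap: 0.347
grasp_force: 19.8
```

>>> drive_tool([
  [0.045, [0, 0, 0], 0],
  [0.045, [0, 0, 0], 0],
  [0.045, [0, 0, -0.02], 0],
  [0.045, [0, 0, -0.06], 0],
  [0.07, [0, 0, -0.085], 0],
])

```text
clock: 15.05
ee_pos: [561.9, 18.3, 176.5]
orientation: [1.0, 0.0, 0.001, -0.0]
ft_force: [0.1, -0.2, 0.7]
finger_gap: 0.549
grasp_force: 0.0
```

>>> drive_tool([
  [0.07, [-0.015, 0.045, 0], 0],
  [0.07, [-0.035, 0.09, 0], 0],
  [0.07, [-0.055, 0.135, 0], 0],
  [0.07, [-0.075, 0.175, 0], 0],
  [0.07, [-0.098, 0.218, 0], 0],
])

```text
clock: 15.55
ee_pos: [462.8, -201.2, 174.6]
orientation: [1.0, 0.001, 0.0, 0.0]
ft_force: [1.1, -0.7, -0.5]
finger_gap: 0.766
grasp_force: 0.0
```

Run:
```python
from h import *
s=avg('side',3);t=avg('top',3);go(463,-200.5,10.5,0)
cv2.imwrite('pics/p8.png',np.hstack([crop(s,(235,180),80,400),crop(t,(240,197),48,400)]))
```

```text
at 15.85 [ 463.9 -199.3  174.4] yaw 0.07 tilt 0.01 j6 1.12 F [-0.   0.2 -0.4] gap 69.9
shift mm [ -1.    1.2 163.9] turn 0.001
```

View pics/p8.png

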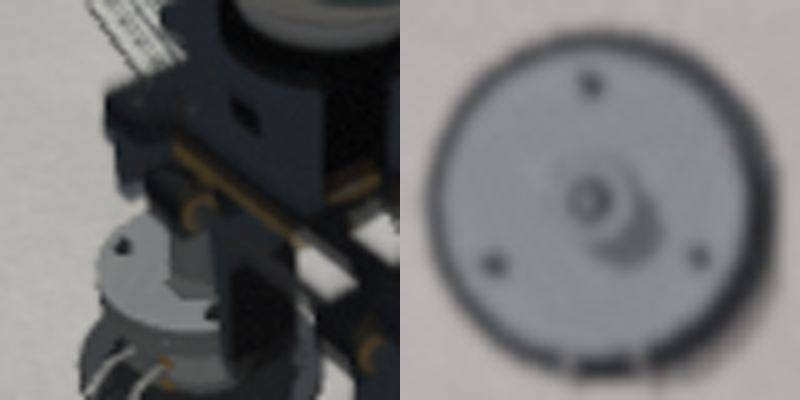

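Top crop shows sleeve B concentric on the stem (stem tip in its bore), and in the side crop its base meets the plate. Now sleeve A.

>>> drive_tool([
  [0.07, [-0.001, 0.001, 0.045], 0],
  [0.07, [-0.001, 0.001, 0.09], 0],
  [0.07, [-0.001, 0.001, 0.135], 0],
  [0.07, [-0.001, 0.001, 0.161], 0],
  [0.03, [-0.001, 0.001, 0.161], 0],
])

```text
clock: 16.35
ee_pos: [460.9, -198.6, 10.3]
orientation: [1.0, 0.001, -0.003, -0.001]
ft_force: [0.4, 0.6, 1.0]
finger_gap: 0.708
grasp_force: 0.0
```

>>> drive_tool([
  [0.02, [0, 0, 0], 0],
  [0.02, [0, 0, 0], 0],
  [0.02, [0, 0, 0], 0],
  [0.02, [0, 0, 0], 0],
  [0.02, [0, 0, 0], 0],
])

```text
clock: 16.85
ee_pos: [463.3, -201.4, 14.4]
orientation: [1.0, 0.0, 0.001, 0.0]
ft_force: [-0.0, -0.6, 7.3]
finger_gap: 0.333
grasp_force: 20.0
```

>>> drive_tool([
  [0.02, [0, 0, -0.045], 0],
  [0.02, [0, 0, -0.08], 0],
  [0.02, [0.045, 0.027, -0.08], 0],
  [0.02, [0.085, 0.05, -0.08], 0],
  [0.02, [0.12, 0.07, -0.08], 0],
])

```text
clock: 17.35
ee_pos: [584.7, -272.2, 94.6]
orientation: [1.0, 0.0, 0.001, 0.0]
ft_force: [-0.1, -0.3, -1.2]
finger_gap: 0.332
grasp_force: 20.0
```

Run:
```python
from h import *
get_image('top');get_image('top');go(593.5,-277,15.5,0);print(get_obs()["grasp_force"])
```

```text
at 17.45 [ 586.5 -273.2   94.2] yaw 0.01 tilt 0.21 j6 1.1 F [-0.9  0.1 -1.4] gap 30.5
shift mm [ 6.8  3.7 78.7] turn 0.0
19.99227974563837
```

>>> drive_tool([
  [0.02, [0.007, 0.004, 0.025], 0],
  [0.02, [0.007, 0.004, 0.05], 0],
  [0.02, [0.007, 0.004, 0.065], 0],
  [0.02, [0.007, 0.004, 0.072], 0],
  [0.02, [0.007, 0.004, 0.0745], 0],
])

```text
clock: 17.95
ee_pos: [589.1, -274.6, 18.5]
orientation: [1.0, 0.0, -0.0, -0.0]
ft_force: [-0.2, -0.0, -1.1]
finger_gap: 0.335
grasp_force: 20.0
```

>>> drive_tool([
  [0.02, [0, 0, 0.001], 0],
  [0.045, [0, 0, 0.001], 0],
  [0.045, [0, 0, 0.001], 0],
  [0.045, [0, 0, 0.001], 0],
  [0.045, [0, 0, -0.03], 0],
])

```text
clock: 18.45
ee_pos: [587.5, -273.8, 46.3]
orientation: [1.0, 0.0, -0.002, -0.001]
ft_force: [0.3, 0.8, 0.2]
finger_gap: 0.494
grasp_force: 0.0
```

>>> drive_tool([
  [0.045, [0, 0, -0.05], 0],
  [0.045, [0, 0, -0.1], 0],
  [0.045, [-0.04, 0.03, -0.12], 0],
  [0.045, [-0.08, 0.06, -0.12], 0],
  [0.045, [-0.1, 0.1, -0.12], 0],
])

```text
clock: 18.95
ee_pos: [487.9, -374.9, 170.3]
orientation: [1.0, 0.001, 0.001, 0.0]
ft_force: [1.2, -1.0, 0.9]
finger_gap: 0.496
grasp_force: 0.0
```

Run:
```python
from h import *
s=avg('side',3);t=avg('top',2);go(560,-300,200,0)
a=cv2.resize(s[140:320,180:380],(480,432),interpolation=2);b=cv2.resize(t[160:250,215:365][:, :],(320,432*0+192),interpolation=2)
b=np.vstack([b,np.zeros((240,320,3),np.uint8)])
cv2.imwrite('pics/p9.png',np.hstack([a,b]))
```

```text
at 19.2 [ 489.8 -374.8  169. ] yaw 0.01 tilt 0.01 j6 0.88 F [-0.   0.1  0.3] gap 44.6
shift mm [ 70.3 -74.8 -31. ] turn 0.0
```

View pics/p9.png

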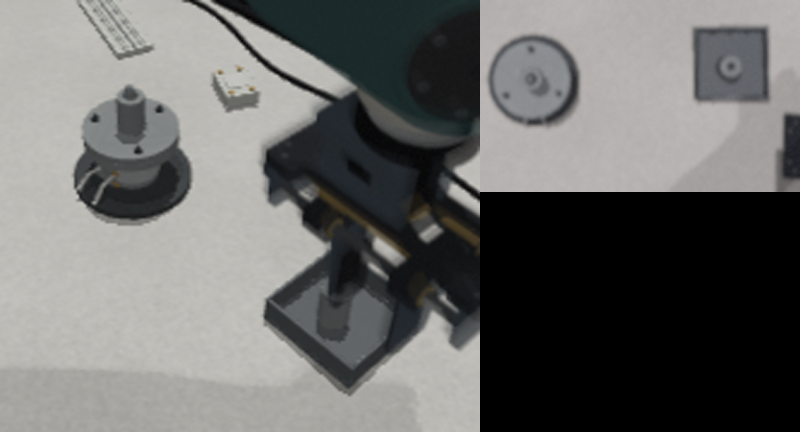

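The picture shows sleeve B down on the plate with the stem tip above it, and sleeve A standing near the middle of the tray at about (731,67) in the right-hand crop. The arm is clear of everything, so I'm handing in.

```bash
python3 -c "
from station import *
print(job.sign_off())"
```

```text
the job is handed in; nothing more can be done
None
```

I handed the job in at about 19 s: the last pictures show the plate flat over its three studs, the wide-bore sleeve fully down on the stem and the narrow-bore sleeve standing in the scrap tray; sign-off gave no verdict.

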